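# Put the microscope eyepiece away eyecup down

### The job

Take the microscope eyepiece that is lying on its side in the V rest and stand it in the free pocket of the lens tray with its rubber eyecup (the wide end) down and its bare metal barrel up, like its twin in the other pocket. The free pocket's floor pad is adjustable and may be set higher or lower: lower the eyepiece gently by feel until it rests on the pad, never forcing it, and only then let go, leaving it standing upright. Leave the twin, the glass dish, the jar and the forceps where they are.

Things in the scene. Friction and masses are not known exactly. Their poses are not given: they have to be found in the camera images.
- eyepiece: the eyepiece to put away: stepped round solid, 68 mm long, 130 g. Origin: centre of the eyecup's face; z axis: from eyecup to barrel. z = 0 to 44 mm: 42 mm in diameter (black rubber eyecup to z = 13, then white body with black grip band); z = 44 to 68 mm: bare steel barrel, 30 mm in diameter. It starts lying with z level on the V rest, which bears it from about z = 4 to 40 mm
- rest: fixed metal V rest. Origin: centre of the underside of its foot (80 x 70 x 8 mm). A post 36 mm long (x) and 24 mm wide (y) carries a V 36 mm long and about 36 mm wide; the eyepiece's axis lies along the rest's x axis, 55 mm above the bench, eyecup towards +x
- tray: fixed white lens tray, a plate 90 mm (x) by 190 mm (y) and 22 mm high, origin at the centre of its underside, with two round pockets 46 mm in diameter: at y = +50 mm the free one, whose black floor pad is set somewhere between 7 and 11 mm below the top face (setting not reported), and at y = -50 mm one 13 mm deep that holds the twin
- pocket (a point): centre of the mouth of the free pocket, level with the tray's top face; the pad on which the eyepiece must rest is 7 to 11 mm below it
- twin: an identical loose eyepiece, standing eyecup down in the other pocket: same shape, origin and axes as the eyepiece. To be left alone
- dish: bystander: loose shallow glass dish, 90 mm in diameter, 16 mm high, origin at the centre of its underside
- jar: bystander: loose specimen jar, 54 mm in diameter, 70 mm high, origin at the centre of its underside
- forceps: bystander: loose steel forceps lying along their own x axis, 127 mm long, 8 mm high, origin near the middle of the underside
Things that resemble listed ones, but are neither listed nor needed, are in the scene too. Leave any orange or purple look-alike of the eyepiece alone.

How it is judged:
On the way:
1. the eyepiece, upright and eyecup down in the free pocket, rests on its pad while the fingers still hold it (horizontal distance between eyepiece and pocket below 0.005 m and z of eyepiece in the frame of pocket below -0.005 m and angle between eyepiece's own z axis and vertical below 0.08 rad and contact force between eyepiece and tray above 0.3 N and contact force between the fingers and eyepiece above 0.5 N), for 0.1 s.
At the end, for the whole second after the job is handed in: The eyepiece stands at rest on the free pocket's pad, eyecup down: eyecup centre within 5 mm of the pocket's axis and over 5 mm below its mouth, axis within 0.06 rad of upright; the twin is within 6 mm and 0.06 rad of its start, the dish, jar and forceps within 15 mm (horizontal distance between eyepiece and pocket below 0.005 m and z of eyepiece in the frame of pocket below -0.005 m and contact force between eyepiece and tray above 0.3 N and angle between each of eyepiece, twin's own z axis and vertical below 0.06 rad and linear speed of eyepiece below 0.02 m/s and distance of twin from where it was at the start of the episode below 0.006 m and distance of each of dish, jar, forceps from where it was at the start of the episode below 0.015 m); the robot touches nothing.
It fails at once if the eyepiece is pressed against the tray with more than 30 N (contact force between eyepiece and tray above 30 N).
It fails at once if the twin eyepiece is lifted or tipped (angle between twin's own z axis and vertical above 0.3 rad or distance of twin from where it was at the start of the episode above 0.02 m).
It also fails if it takes over 48 s, if anything falls off the work surface, if the arm or the gripper's body presses on something with over 40 N, if the wrist force passes 120 N, or if a joint passes its speed limit or range.

### The arm

A 7-joint arm with a two-finger parallel gripper is mounted at the origin on the work surface. World frame = base frame: x ahead of the robot, y to its left, z up, the work surface at z = 0. Lengths are in m, angles in rad, forces in N, time in s.
With the tool pointing down it reaches from about 0.35 to 0.9 m from the base axis. Payload 8.1 kg.
Tool frame: the origin (TCP) lies at the centre of the arm's flange, where the gripper is bolted on; the fingertips stand 178 mm ahead of it and the grasp point (between the pads) lies 159 mm ahead of it; x points along the fingers, z is the direction in which the jaws open and shut, and the axes are right-handed (so a half turn about x gives the same grasp; the last joint's range is limited). The gripper opens to 92 mm and grips with 3 to 60 N. Pads are 19 mm wide; open, the fingers measure 130 mm over their backs; the gripper's body (75 mm by 190 mm) begins 47 mm behind the grasp point.
Start: joints at [-1.429, 0.434, 0.025, 1.573, -0.012, 1.134, -0.075], TCP at [0.152, 0.606, 0.405] pointing down, gripper open.
Joint ranges: [-2.62, 2.62], [-0.44, 2.09], [-1.27, 1.32], [0.08, 2.57], [-1.32, 4.46], [0.12, 2], [-2.74, 2.74]. Speed limits (rad/s): [2.22, 2.22, 3.01, 3.01, 3.14, 3.14, 3.14].

### API

Orientations are given as a rotation vector (axis times angle).
In Python, from cell import arm, get_image, search_frame, pinpoint gives the robot as it stands.
- The arm moves only by the tool arm_command, never from a script. Its argument "motion" is a list of rows, each a list of 7 numbers: the finger opening in mm, from 0 to 91.8, then the shift along the tool's x, y, z in mm, then the turn, a rotation vector about the tool's x, y, z in degrees. In form: [[fingers, x, y, z, ax, ay, az], ...]. A call has 1 to 5 rows; each row shifts and turns the commanded pose from where the row before left it, along the tool's axes as they then stand; what a row does not reach is not made up. A row lasts 1/8 s, in which the tool goes at most 62.5 mm and 10.7 degrees, less where a joint would pass 70% of its speed; a pose out of reach is approached as far as the arm can. A call with a gripper value outside its range is refused whole. The fingers move at their own pace and stop on an object; "newtons" is the grip in N (left out, the last holds). Time passes only in rows, so rows that do not move let the fingers close. It gives the time, the measured TCP pose, the force and the opening at its end, in the units of the state.
- arm.observe(): the state, without advancing time (a new reading comes with each control period).
- get_image(name): name is "scene" or "side" or "wrist"; returns a dict with "frame" (400x640x3 uint8, red, green, blue), "range_z" (400x640 float32, m along the optical axis (not along the pixel's ray), 0 where there is no reading), "K" (3x3 intrinsics, pixels), "origin" and "rotation" of the camera in the world; the wrist camera has in their place "tool_from_camera" (4x4, takes a point from camera to tool coordinates, whose origin is the TCP and whose axes are the tool frame's). Camera axes: x right, y down, z forward; pixel columns grow to the right and rows downward; lengths in m; the calibration is good to about 2 mm. The wrist camera is an equidistant fisheye: a pixel r from the principal point sees the ray r / f radians off the axis. A picture is of the moment at which its call begins: read the wrist's pose just before it.
- arm.sign_off(): hands the job in, once; it reports no verdict.
Trained networks look in the newest picture that a camera, given by its name, has taken for a name from the list of things; names that differ only in an ending like _2 or _b are one class to them, and where a whole thing is asked for, a point or a joint stands for the part that bears it (a point fixed in the world has none). Each returns a list of dicts, best first, with "p" (0 to 1); they miss things now and then, are a little off and sometimes report something else, mostly with a low value. They report only what shows in the picture. A call takes as long as a camera call. They do not tell look-alikes from the thing itself.
- search_frame(camera, target): "point" ([x, y, z] in m, in world coordinates, good to about 4 mm: the middle of the surface that is visible of it).
- pinpoint(camera, target): "point" ([x, y, z] in m, in world coordinates, good to about 4 mm: a listed point, or the origin of a listed thing).
The state is a dict: "clock": time; "joints": joint angles; "dq": joint speeds; "joint_efforts": joint torques, N m; "position": TCP position; "ee_rot": TCP orientation; "force": force on the tool from outside, world axes, zero at the start; "ft_torque": the same for the moment, N m; "width": opening from 0.0 (shut) to 1.0 (fully open).
Only numpy, scipy, OpenCV 4.12 (cv2) and the standard library are available. Lean on these libraries where they do the work, as an engineer would, in place of code of your own. Each camera call takes 0.05 s, during which the arm holds its last target. There are 200 camera calls.

## Working session

There is one attempt and no reset: what is moved stays moved. The work goes in short steps, Python scripts to look and compute and a tool call to move; the robot and the scene stay as the last step left them, time stands still between calls to the robot, and variables do not carry over. Pictures are saved under pics/ and viewed, about 8 in all and at most 12, crops included, and the job is handed in when it is done.

Besides the shell and the picture viewer there is one more tool, called after "Emit:" as name([rows], argument=value, ...), one row to a line, values as JSON. arm_command: Moves the arm, as the interface text tells. Its arguments: {"type":"object","properties":{"motion":{"type":"array"},"newtons":{"type":"number"}},"required":["motion"]}

```bash
ls; mkdir -p pics
python3 - <<'E'
from cell import arm,get_image,search_frame,pinpoint
import cv2,numpy as np
s=arm.observe();print(s)
ims=[]
for c in("scene","side"):
    d=get_image(c);cv2.imwrite(f"pics/{c}0.png",d["frame"][:,:,::-1]);np.savez(f"{c}0.npz",**d)
    print(c,d["K"].round(1).tolist(),np.round(d["origin"],3),np.round(d["rotation"],3).tolist())
    for t in("eyepiece","rest","tray","pocket"):
        print(t,[(np.round(r["point"],3).tolist(),round(r["p"],2)) for r in pinpoint(c,t)[:4]])
E
```

```text
pics
{'clock': 0.0, 'joints': array([-1.42856307,  0.4352104 ,  0.02495772,  1.57410201, -0.01160978,
        1.13399986, -0.07506464]), 'dq': array([ 6.35878267e-04, -1.05761590e-03, -1.50124529e-03,  1.34273372e-05,
       -6.99159764e-04,  8.61997487e-04, -1.49497823e-03]), 'joint_efforts': array([ 7.59243594e-04, -6.67837071e+01,  9.85009186e-01, -3.14467371e+01,
       -6.05979329e-02,  4.29322617e-02,  1.50729156e-04]), 'position': array([0.15146137, 0.60612554, 0.40395049]), 'ee_rot': array([-1.02801415,  1.31631988,  1.02623453]), 'force': array([-0.54224906, -0.8833596 , -0.5179838 ]), 'ft_torque': array([-0.0102949 ,  0.00343052, -0.01335336]), 'width': 1.000925094202626}
scene [[408.6, 0.0, 317.2], [0.0, 408.6, 201.4], [0.0, 0.0, 1.0]] [1.219 0.48  0.817] [-1.209, -2.281, 1.022]
eyepiece [([0.466, -0.056, 0.024], 0.82), ([0.312, -0.173, 0.018], 0.8), ([0.509, -0.196, 0.054], 0.68), ([0.508, -0.067, 0.02], 0.62)]
rest [([0.486, -0.201, -0.001], 0.82)]
tray [([0.499, 0.204, 0.003], 0.62)]
pocket [([0.537, 0.169, 0.027], 0.8)]
side [[447.6, 0.0, 321.5], [0.0, 447.6, 202.3], [0.0, 0.0, 1.0]] [ 0.468 -0.988  0.866] [-2.249, 0.048, -0.038]
eyepiece [([0.312, -0.174, 0.023], 0.96), ([0.46, -0.056, 0.024], 0.93), ([0.499, -0.195, 0.055], 0.92), ([0.513, -0.07, 0.022], 0.89)]
rest [([0.491, -0.205, -0.002], 0.71)]
tray [([0.502, 0.206, -0.002], 0.61)]
pocket [([0.533, 0.165, 0.023], 0.73)]
```

View pics/scene0.png

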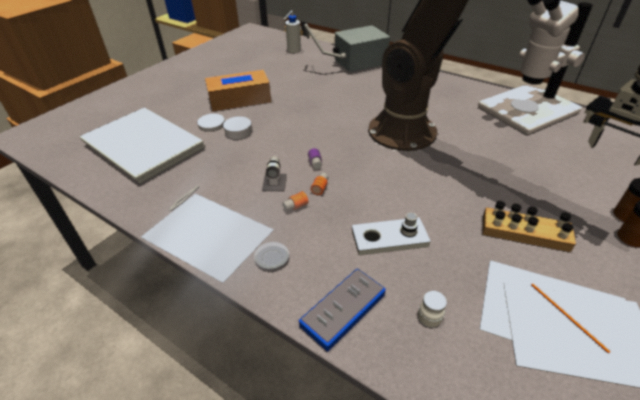

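View pics/side0.png

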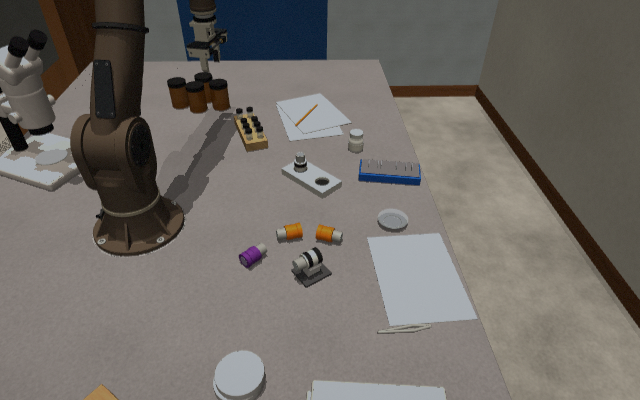

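The black/white eyepiece in the V rest shows at side (308,262) and scene (273,167). The orange ones at side (290,232) and (328,234) and the purple one at (253,255) lie loose on the bench, so they are look-alikes. The free pocket is at side (322,181) and the twin at (300,162). Next: one enlarged crop to confirm, and geometry from depth.

```bash
cat > h.py <<'E'
import numpy as np,cv2
from scipy.spatial.transform import Rotation as R
def cloud(d):
    K=d["K"];z=d["range_z"];v,u=np.mgrid[:400,:640]
    p=np.stack([(u-K[0,2])/K[0,0]*z,(v-K[1,2])/K[1,1]*z,z],-1)
    r=d["rotation"];r=R.from_rotvec(r).as_matrix() if np.shape(r)==(3,) else r
    P=p@np.asarray(r).T+d["origin"];P[z==0]=np.nan
    return P
def loc(P,c,r,zlo,zhi):
    m=(np.hypot(P[...,0]-c[0],P[...,1]-c[1])<r)&(P[...,2]>zlo)&(P[...,2]<zhi)
    return m
E
python3 - <<'E'
from h import *
for c in("scene","side"):
    d=np.load(c+"0.npz");P=cloud(d)
    b=P[loc(P,(.5,-.2),.15,-.02,.012)];print(c,"bench",np.median(b[:,2]))
    m=loc(P,(.495,-.2),.06,.045,.09);q=P[m]
    (cx,cy),wh,a=cv2.minAreaRect((q[:,:2]*1000).astype(np.float32));print("eye",cx,cy,wh,a,q[:,2].max(),len(q))
    m=loc(P,(.50,.2),.12,.012,.03);q=P[m];print("tray",cv2.minAreaRect((q[:,:2]*1000).astype(np.float32)),np.median(q[:,2]),len(q))
    m=loc(P,(.47,.24),.1,.05,.1);q=P[m];print("twin",q.mean(0),len(q))
d=np.load("side0.npz");f=d["frame"][:,:,::-1]
a=cv2.resize(f[210:300,230:350],None,fx=5,fy=5,interpolation=3);b=cv2.resize(f[140:215,270:390],None,fx=5,fy=5,interpolation=3)
cv2.imwrite("pics/crop1.png",cv2.resize(np.vstack([a,b])[:],None,fx=.72,fy=.72))
E
```

```text
scene bench -0.0003806620319479759
eye 477.6871337890625 -209.1298828125 (73.9388427734375, 39.7900390625) 32.51313781738281 0.07815096739397276 236
tray ((499.4727783203125, 204.11436462402344), (95.18478393554688, 191.70223999023438), 42.74248504638672) 0.020734985643145465 1664
twin [0.47236607 0.24276319 0.06609618] 188
side bench 2.7208583640137007e-05
eye 477.22216796875 -211.96768188476562 (71.93862915039062, 40.07570266723633) 29.77353858947754 0.07840910147056657 442
tray ((498.4549560546875, 203.256591796875), (97.42508697509766, 194.99490356445312), 42.839378356933594) 0.021203190872309485 937
twin [0.46530039 0.23350075 0.06512226] 121
```

View pics/crop1.png

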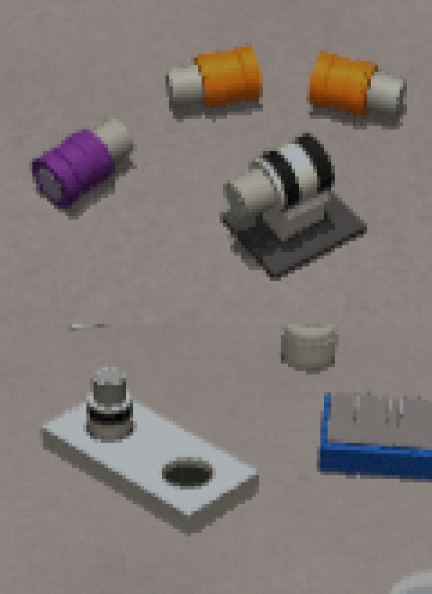

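The crop confirms it: the black and white eyepiece lies in the V rest, barrel to the left and eyecup at upper right. The free pocket is in the nearer half of the tray, with the twin behind it. I'll grip the body with the tool tilted 45°. A half turn about the tool axis then stands it eyecup down.

```bash
cat >> h.py <<'E'
def tilt(az,t,ysign):
    "tool rotation: x at azimuth az, t from straight down (deg); ysign=sign of tool y's vertical part"
    a,t=np.radians([az,t]);x=np.array([np.cos(a)*np.sin(t),np.sin(a)*np.sin(t),-np.cos(t)])
    z=np.array([-np.sin(a),np.cos(a),0]);y=np.cross(z,x)
    if y[2]*ysign<0: z=-z;y=-y
    return R.from_matrix(np.stack([x,y,z],1))
def rows(p,r,wps,f):
    "wps: list of (pos m, Rotation, n)"
    out=[]
    for q,s,n in wps:
        w=(r.inv()*s).as_rotvec()
        p0,r0=p,r
        for i in range(1,n+1):
            tp=p0+(q-p0)*i/n;tr=r0*R.from_rotvec(w*i/n)
            sh=np.round(r.inv().apply(tp-p)*1000,1);tu=np.round(np.degrees((r.inv()*tr).as_rotvec()),1)
            out.append([f,*sh.tolist(),*tu.tolist()])
            p=p+r.apply(sh/1000);r=r*R.from_rotvec(np.radians(tu))
    for i in range(0,len(out),5):print(str(out[i:i+5]).replace(" ",""))
    print("end",p.round(4))
def now():
    from cell import arm
    s=arm.observe();return s,np.array(s["position"]),R.from_rotvec(s["ee_rot"])
E
python3 - <<'E'
from h import *
s,p,r=now();print(r.as_matrix().round(2))
for ys in(1,-1):print(ys,(r.inv()*tilt(31,45,ys)).as_rotvec(True))
e=np.array([.857,.515,0]);d=tilt(31,45,1).as_matrix()[:,0]
G=np.array([.4757,-.2115,.055])-.159*d;print(G)
mid=R.from_rotvec(s["ee_rot"])
for ys in (1,-1):
  T=tilt(31,45,ys)
  w=(r.inv()*T).as_rotvec()
  rows(p,r,[(np.array([.40,.38,.40]),r*R.from_rotvec(w*.3),7),(np.array([.47,.05,.38]),r*R.from_rotvec(w*.6),7),(G+[0,0,.12],T,8)],91)
E
```

```text
[[ 0.   -0.97  0.24]
 [-0.    0.24  0.97]
 [-1.   -0.   -0.  ]]
1 [126.44004721 -52.37240875  21.71126344]
-1 [-42.63789867 -17.66517209 -42.61233419]
[ 0.3793287  -0.26940572  0.16742998]
[[91,0.7,-42.3,-22.8,5.4,-2.2,0.9],[91,-0.8,-44.2,-18.7,5.4,-2.3,1.0],[91,-2.3,-45.8,-14.3,5.5,-2.2,0.9],[91,-3.4,-46.9,-9.9,5.4,-2.3,0.9],[91,-4.5,-47.5,-5.2,5.4,-2.2,1.0]]
[[91,-5.4,-47.7,-0.5,5.4,-2.3,0.9],[91,-6.1,-47.5,4.2,5.4,-2.2,0.9],[91,-10.0,-42.7,-20.2,5.4,-2.2,0.9],[91,-11.4,-44.2,-15.7,5.4,-2.3,1.0],[91,-12.8,-45.2,-11.0,5.5,-2.2,0.9]]
[[91,-13.7,-45.9,-6.1,5.4,-2.3,0.9],[91,-14.7,-46.0,-1.2,5.4,-2.2,1.0],[91,-15.3,-45.6,3.7,5.4,-2.3,0.9],[91,-15.9,-44.7,8.6,5.5,-2.2,0.9],[91,-11.1,-40.4,-10.0,6.3,-2.6,1.1]]
[[91,-12.2,-41.1,-4.9,6.3,-2.6,1.1],[91,-13.1,-41.0,0.1,6.4,-2.7,1.1],[91,-13.8,-40.5,5.3,6.3,-2.6,1.1],[91,-14.2,-39.4,10.3,6.3,-2.6,1.1],[91,-14.3,-37.6,15.3,6.3,-2.6,1.1]]
[[91,-14.2,-35.5,19.9,6.3,-2.6,1.0],[91,-13.9,-32.8,24.3,6.3,-2.7,1.1]]
end [ 0.3793 -0.2694  0.2874]
[[91,0.7,-42.3,-22.8,-1.8,-0.8,-1.8],[91,1.6,-41.5,-24.1,-1.9,-0.7,-1.9],[91,2.8,-40.6,-25.5,-1.8,-0.8,-1.8],[91,3.6,-39.7,-26.8,-1.8,-0.7,-1.8],[91,4.5,-38.7,-28.0,-1.8,-0.8,-1.8]]
[[91,5.3,-37.6,-29.4,-1.9,-0.7,-1.9],[91,6.2,-36.5,-30.6,-1.8,-0.8,-1.8],[91,2.2,-10.4,-47.1,-1.8,-0.8,-1.8],[91,1.8,-8.8,-47.4,-1.9,-0.7,-1.8],[91,1.5,-7.2,-47.8,-1.8,-0.8,-1.9]]
[[91,1.1,-5.6,-47.9,-1.8,-0.7,-1.8],[91,0.6,-4.1,-48.1,-1.8,-0.8,-1.8],[91,0.0,-2.6,-48.2,-1.9,-0.7,-1.8],[91,-0.5,-1.0,-48.3,-1.8,-0.8,-1.9],[91,-1.4,21.9,-37.1,-2.1,-0.9,-2.1]]
[[91,-2.7,23.2,-36.2,-2.2,-0.9,-2.2],[91,-4.2,24.4,-35.2,-2.1,-0.8,-2.1],[91,-5.7,25.5,-34.3,-2.1,-0.9,-2.1],[91,-7.1,26.5,-33.2,-2.1,-0.9,-2.1],[91,-8.6,27.4,-32.1,-2.2,-0.9,-2.2]]
[[91,-10.2,28.3,-30.9,-2.1,-0.9,-2.1],[91,-11.7,28.9,-29.7,-2.1,-0.9,-2.1]]
end [ 0.3793 -0.2694  0.2875]
```

Emit:
arm_command([
  [91,0.7,-42.3,-22.8,-1.8,-0.8,-1.8],
  [91,1.6,-41.5,-24.1,-1.9,-0.7,-1.9],
  [91,2.8,-40.6,-25.5,-1.8,-0.8,-1.8],
  [91,3.6,-39.7,-26.8,-1.8,-0.7,-1.8],
  [91,4.5,-38.7,-28.0,-1.8,-0.8,-1.8],
])

```text
clock: 1.12
position: [0.33, 0.4435, 0.4015]
ee_rot: [-1.188, 1.091, 1.048]
force: [-0.2, 0.4, -0.1]
width: 0.99
```

Emit:
arm_command([
  [91,5.3,-37.6,-29.4,-1.9,-0.7,-1.9],
  [91,6.2,-36.5,-30.6,-1.8,-0.8,-1.8],
  [91,2.2,-10.4,-47.1,-1.8,-0.8,-1.8],
  [91,1.8,-8.8,-47.4,-1.9,-0.7,-1.8],
  [91,1.5,-7.2,-47.8,-1.8,-0.8,-1.9],
])

```text
clock: 1.75
position: [0.4302, 0.237, 0.3916]
ee_rot: [-1.336, 0.858, 1.056]
force: [0.3, 0.4, -0.8]
width: 0.99
```

Emit:
arm_command([
  [91,1.1,-5.6,-47.9,-1.8,-0.7,-1.8],
  [91,0.6,-4.1,-48.1,-1.8,-0.8,-1.8],
  [91,0.0,-2.6,-48.2,-1.9,-0.7,-1.8],
  [91,-0.5,-1.0,-48.3,-1.8,-0.8,-1.9],
  [91,-1.4,21.9,-37.1,-2.1,-0.9,-2.1],
])

```text
clock: 2.38
position: [0.4604, 0.0232, 0.3716]
ee_rot: [-1.461, 0.628, 1.056]
force: [0.7, 1.0, 0.1]
width: 0.992
```

Emit:
arm_command([
  [91,-2.7,23.2,-36.2,-2.2,-0.9,-2.2],
  [91,-4.2,24.4,-35.2,-2.1,-0.8,-2.1],
  [91,-5.7,25.5,-34.3,-2.1,-0.9,-2.1],
  [91,-7.1,26.5,-33.2,-2.1,-0.9,-2.1],
  [91,-8.6,27.4,-32.1,-2.2,-0.9,-2.2],
])

```text
clock: 3.0
position: [0.4319, -0.0651, 0.3339]
ee_rot: [-1.523, 0.535, 1.091]
force: [-0.1, -0.5, -0.4]
width: 0.992
```

Emit:
arm_command([
  [91,-10.2,28.3,-30.9,-2.1,-0.9,-2.1],
  [91,-11.7,28.9,-29.7,-2.1,-0.9,-2.1],
  [91,0,0,0,0,0,0],
])

```text
clock: 3.38
position: [0.417, -0.1005, 0.3193]
ee_rot: [-1.534, 0.51, 1.107]
force: [-0.2, 1.0, -0.5]
width: 0.99
```

Run:
```python
from h import *
from cell import get_image,pinpoint
s,p,r=now();print(s["clock"],p,s["joints"].round(2))
T=tilt(31,45,-1);print("rot err",np.degrees((r.inv()*T).as_rotvec()).round(1))
d=get_image("wrist");np.savez("w1.npz",**d,p=p,r=r.as_rotvec());print(d["K"],np.round(d["tool_from_camera"],3).tolist())
for t in("eyepiece","rest"):print(t,[(np.round(x["point"],3).tolist(),round(x["p"],2)) for x in pinpoint("wrist",t)[:4]])
cv2.imwrite("pics/w1.png",d["frame"][:,:,::-1])
```

```text
3.375 [ 0.41695958 -0.10050137  0.31931945] [ 0.94  0.26 -0.77  2.27 -0.61  0.31  2.71]
rot err [ -9.5  -3.  -13.1]
[[309.70691629   0.         321.00566109]
 [  0.         309.70691629 197.11668031]
 [  0.           0.           1.        ]] [[0.001, -0.258, 0.966, 0.019], [-0.001, -0.966, -0.258, 0.07], [1.0, -0.0, -0.001, 0.0], [0.0, 0.0, 0.0, 1.0]]
eyepiece [([0.465, -0.056, 0.02], 0.92), ([0.507, -0.193, 0.057], 0.87), ([0.511, -0.067, 0.023], 0.57)]
rest [([0.489, -0.203, 0.002], 0.82), ([0.503, -0.195, 0.059], 0.68)]
```

View pics/w1.png

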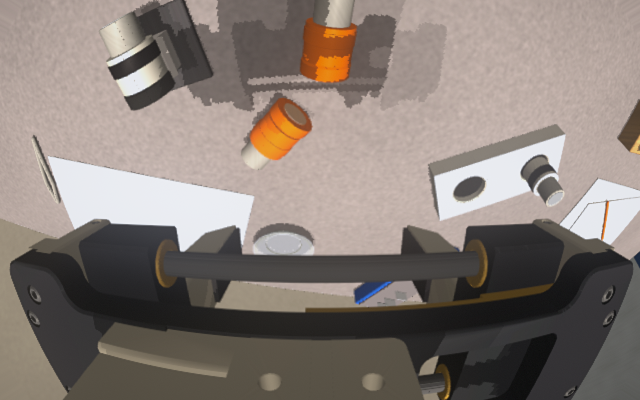

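The wrist view shows our eyepiece at (137,62) in the rest, the orange ones at (328,40) and (278,128), and the pocket at (470,188). The networks agree on eyecup (0.507,-0.193). Joint 7 ran into its limit, so I'll use the other half-turn.

Run:
```python
from h import *
s,p,r=now()
T=tilt(31,45,1);d=T.as_matrix()[:,0];G=np.array([.476,-.2115,.055])-.159*d
rows(p,r,[(np.array([.40,-.18,.31]),r*R.from_euler('x',95,degrees=True),10),(G+[0,0,.08],T,10)],91)
```

```text
[[91,-2.0,4.4,-7.1,9.5,-0.0,0.0],[91,-2.1,3.2,-7.7,9.5,-0.0,-0.0],[91,-2.0,1.8,-8.1,9.5,0.0,0.0],[91,-2.0,0.5,-8.4,9.5,-0.0,-0.0],[91,-2.0,-0.8,-8.3,9.5,-0.0,0.0]]
[[91,-2.1,-2.3,-8.0,9.5,0.0,-0.0],[91,-2.0,-3.5,-7.5,9.5,-0.0,-0.0],[91,-2.0,-4.8,-6.9,9.5,0.0,-0.0],[91,-2.1,-5.8,-6.0,9.5,0.0,-0.0],[91,-2.0,-6.7,-4.9,9.5,0.0,-0.0]]
[[91,2.2,-8.5,-6.8,7.5,-0.7,1.2],[91,1.9,-9.4,-5.6,7.6,-0.8,1.3],[91,1.6,-10.0,-4.4,7.5,-0.7,1.2],[91,1.4,-10.6,-3.1,7.6,-0.7,1.3],[91,1.1,-11.0,-1.6,7.5,-0.8,1.2]]
[[91,0.9,-11.0,-0.2,7.6,-0.7,1.3],[91,0.6,-11.0,1.2,7.5,-0.7,1.2],[91,0.4,-10.8,2.7,7.6,-0.8,1.3],[91,0.2,-10.3,4.1,7.5,-0.7,1.2],[91,0.1,-9.8,5.3,7.6,-0.7,1.3]]
end [ 0.3796 -0.2694  0.2474]
```

Emit:
arm_command([
  [91,-2.0,4.4,-7.1,9.5,0,0],
  [91,-2.1,3.2,-7.7,9.5,0,0],
  [91,-2.0,1.8,-8.1,9.5,0,0],
  [91,-2.0,0.5,-8.4,9.5,0,0],
  [91,-2.0,-0.8,-8.3,9.5,0,0],
])

```text
clock: 4.15
position: [0.4096, -0.1371, 0.3152]
ee_rot: [-0.806, 0.835, 0.748]
force: [0.4, -0.7, -0.2]
width: 0.99
```

Emit:
arm_command([
  [91,-2.1,-2.3,-8.0,9.5,0,0],
  [91,-2.0,-3.5,-7.5,9.5,0,0],
  [91,-2.0,-4.8,-6.9,9.5,0,0],
  [91,-2.1,-5.8,-6.0,9.5,0,0],
  [91,-2.0,-6.7,-4.9,9.5,0,0],
])

```text
clock: 4.78
position: [0.4008, -0.1788, 0.3104]
ee_rot: [-0.062, 1.033, 0.338]
force: [0.2, -0.5, -0.8]
width: 0.988
```

Emit:
arm_command([
  [91,2.2,-8.5,-6.8,7.5,-0.7,1.2],
  [91,1.9,-9.4,-5.6,7.6,-0.8,1.3],
  [91,1.6,-10.0,-4.4,7.5,-0.7,1.2],
  [91,1.4,-10.6,-3.1,7.6,-0.7,1.3],
  [91,1.1,-11.0,-1.6,7.5,-0.8,1.2],
])

```text
clock: 5.4
position: [0.3909, -0.2238, 0.2789]
ee_rot: [0.593, 1.043, 0.084]
force: [-0.1, -0.2, -0.3]
width: 0.987
```

Emit:
arm_command([
  [91,0.9,-11.0,-0.2,7.6,-0.7,1.3],
  [91,0.6,-11.0,1.2,7.5,-0.7,1.2],
  [91,0.4,-10.8,2.7,7.6,-0.8,1.3],
  [91,0.2,-10.3,4.1,7.5,-0.7,1.2],
  [91,0.1,-9.8,5.3,7.6,-0.7,1.3],
])

```text
clock: 6.02
position: [0.381, -0.2685, 0.2475]
ee_rot: [1.242, 0.97, -0.191]
force: [0.0, -0.2, -0.2]
width: 0.993
```

Emit:
arm_command([
  [91,0,0,0,0,0,0],
])

```text
clock: 6.15
position: [0.3803, -0.2691, 0.2471]
ee_rot: [1.239, 0.971, -0.19]
force: [-0.9, -0.2, 0.1]
width: 0.995
```

```bash
cat >> h.py <<'E'
def wcloud(d,p,r):
    K=d["K"];z=d["range_z"];v,u=np.mgrid[:400,:640];x=(u-K[0,2])/K[0,0];y=(v-K[1,2])/K[1,1];th=np.hypot(x,y)+1e-9
    k=np.tan(th)/th;c=np.stack([x*k*z,y*k*z,z],-1);M=d["tool_from_camera"]
    P=r.apply((c.reshape(-1,3)@M[:3,:3].T+M[:3,3])).reshape(400,640,3)+p
    P[(z==0)|(th>1.4)]=np.nan;return P
E
python3 - <<'E'
from h import *
from cell import get_image,pinpoint
s,p,r=now();print(s["clock"],p,s["joints"].round(2))
T=tilt(31,45,1);print("rot err",np.degrees((r.inv()*T).as_rotvec()).round(1))
d=get_image("wrist");P=wcloud(d,p,r)
for t in("eyepiece","rest"):print(t,[(np.round(x["point"],3).tolist(),round(x["p"],2)) for x in pinpoint("wrist",t)[:4]])
q=P[loc(P,(.48,-.21),.055,.058,.085)];print(len(q))
print(cv2.minAreaRect((q[:,:2]*1000).astype(np.float32)),q[:,2].max(),np.nanmedian(P[loc(P,(.48,-.21),.15,-.02,.02)][:,2]))
cv2.imwrite("pics/w2.png",d["frame"][:,:,::-1])
E
```

```text
6.15 [ 0.38031874 -0.26913071  0.24706977] [ 0.98  0.47 -0.25  2.23 -1.3   0.67  0.89]
rot err [ 0.1 -0.1  0. ]
eyepiece [([0.464, -0.055, 0.02], 0.85), ([0.508, -0.194, 0.057], 0.73), ([0.511, -0.072, 0.022], 0.62)]
rest [([0.735, -0.016, 0.004], 0.64)]
2098
((483.7002258300781, -205.28860473632812), (49.5306396484375, 41.21820068359375), 32.882423400878906) 0.07848826779709828 0.0008861542882470652
```

View pics/w2.png

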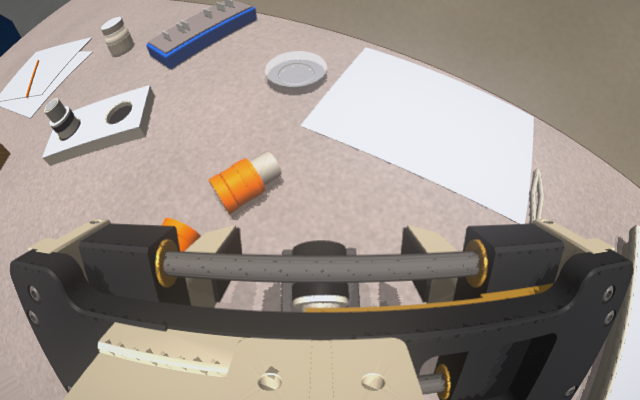

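The grasp point is centred: the eyepiece sits between the fingers at image column ~320. I'll descend straight down 80 mm.

Emit:
arm_command([
  [91,14,-14,0,0,0,0],
  [91,14,-14,0,0,0,0],
  [91,14,-14,0,0,0,0],
  [91,14,-14,0,0,0,0],
  [91,0.3,-0.3,0,0,0,0],
])

```text
clock: 6.92
position: [0.3791, -0.2695, 0.1667]
ee_rot: [1.243, 0.97, -0.19]
force: [-0.0, 0.7, 0.2]
width: 0.99
```

Emit:
arm_command([
  [50,0,0,0,0,0,0],
  [46,0,0,0,0,0,0],
  [43,0,0,0,0,0,0],
], newtons=5)

```text
clock: 7.3
position: [0.3795, -0.2698, 0.1681]
ee_rot: [1.24, 0.969, -0.191]
force: [-0.4, -0.1, 0.3]
width: 0.713
```

Run:
```python
from h import *
from cell import get_image,pinpoint
s,p,r=now();print(s["clock"],p,s["force"],s["width"]*91.8)
d=r.as_matrix()[:,0];print("grasp pt",p+.159*d)
x=get_image("side");f=x["frame"][:,:,::-1]
cv2.imwrite("pics/s2.png",cv2.resize(f[190:300,230:400],None,fx=4,fy=4,interpolation=3))
```

```text
7.3 [ 0.37948142 -0.26980017  0.16810328] [-0.40101954 -0.10437071  0.28057361] 65.4691159633661
grasp pt [ 0.47587503 -0.21191534  0.05568167]
```

View pics/s2.png

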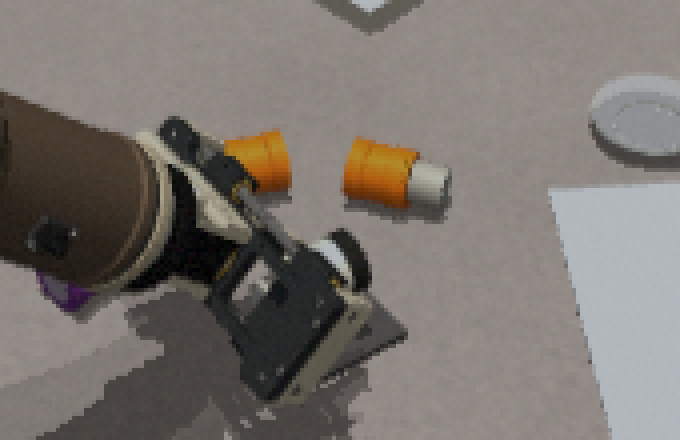

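The crop shows the gripper straddling the eyepiece, with its eyecup at (350,260) ahead of the fingers. Closing the rest of the way.

Emit:
arm_command([
  [38,0,0,0,0,0,0],
  [30,0,0,0,0,0,0],
  [30,0,0,0,0,0,0],
  [30,0,0,0,0,0,0],
  [30,0,0,0,0,0,0],
], newtons=12)

```text
clock: 7.98
position: [0.379, -0.2692, 0.1675]
ee_rot: [1.242, 0.97, -0.19]
force: [-3.2, 3.7, 4.1]
width: 0.456
```

Emit:
arm_command([
  [30,0,0,0,0,0,0],
  [30,0,0,0,0,0,0],
], newtons=20)

```text
clock: 8.22
position: [0.379, -0.2692, 0.1675]
ee_rot: [1.242, 0.97, -0.19]
force: [-3.3, 4.7, 4.0]
width: 0.454
```

Grip is solid: the opening reads 41.8 mm. Lifting, then planning the transit.

Emit:
arm_command([
  [30,-5,5,0,0,0,0],
  [30,-14,14,0,0,0,0],
  [30,-20,20,0,0,0,0],
  [30,-28,28,0,0,0,0],
  [30,-28,28,0,0,0,0],
])

```text
clock: 8.85
position: [0.3791, -0.2705, 0.3036]
ee_rot: [1.241, 0.968, -0.194]
force: [0.6, -0.7, -2.4]
width: 0.456
```

Run:
```python
from h import *
s,p,r=now();print(p,s["joints"].round(2),s["width"]*91.8,s["force"])
T=tilt(40,45,1);d=T.as_matrix()[:,0]
H=np.array([.533,.167,.19])-.159*d
T2=tilt(40,45,-1)
rows(p,r,[(np.array([.42,-.08,.31]),tilt(35,45,1),5),(H,T,6),(H,T*R.from_euler('x',-90,degrees=True),9),(H,T2,9),],30)
```

```text
[ 0.37912534 -0.27054972  0.30355013] [ 1.21  0.4  -0.53  2.17 -1.05  0.64  0.58] 41.846408519315354 [ 0.55188133 -0.69889623 -2.4078581 ]
[[30,17.9,19.7,-28.5,-0.6,0.6,0.0],[30,18.1,20.0,-28.1,-0.6,0.6,0.0],[30,18.5,20.3,-27.7,-0.5,0.5,0.0],[30,18.7,20.6,-27.4,-0.6,0.6,0.0],[30,19.0,20.8,-26.9,-0.6,0.6,0.0]]
[[30,15.3,13.5,-21.3,-0.6,0.6,0.0],[30,15.5,13.8,-21.0,-0.6,0.6,0.0],[30,15.7,13.9,-20.7,-0.6,0.6,0.0],[30,16.0,14.2,-20.3,-0.6,0.6,0.0],[30,16.1,14.4,-20.1,-0.5,0.5,0.0]]
[[30,16.4,14.6,-19.8,-0.6,0.6,0.0],[30,-0.0,-0.0,0.0,-10.0,0.0,0.0],[30,-0.0,-0.0,0.0,-10.0,0.0,0.0],[30,-0.0,-0.0,0.0,-10.0,-0.0,0.0],[30,-0.0,-0.0,0.0,-10.0,-0.0,0.0]]
[[30,-0.0,-0.0,0.0,-10.0,-0.0,0.0],[30,-0.0,-0.0,-0.0,-10.0,-0.0,0.0],[30,-0.0,-0.0,-0.0,-10.0,-0.0,0.0],[30,-0.0,-0.1,-0.0,-10.0,-0.0,0.0],[30,-0.0,0.0,-0.0,-10.0,-0.0,0.0]]
[[30,-0.0,0.0,-0.0,-10.0,-0.0,0.0],[30,-0.0,0.0,-0.0,-10.0,-0.0,0.0],[30,-0.0,0.0,0.0,-10.0,-0.0,-0.0],[30,-0.0,0.0,0.0,-10.0,-0.0,-0.0],[30,-0.0,0.0,0.0,-10.0,-0.0,-0.0]]
[[30,-0.0,0.0,0.0,-10.0,-0.0,-0.0],[30,-0.0,0.0,0.0,-10.0,-0.0,-0.0],[30,-0.0,0.0,0.0,-10.0,-0.0,-0.0],[30,-0.0,0.0,0.0,-10.0,-0.0,-0.0]]
end [0.4469 0.0947 0.3024]
```

Emit:
arm_command([
  [30,17.9,19.7,-28.5,-0.6,0.6,0],
  [30,18.1,20.0,-28.1,-0.6,0.6,0],
  [30,18.5,20.3,-27.7,-0.5,0.5,0],
  [30,18.7,20.6,-27.4,-0.6,0.6,0],
  [30,19.0,20.8,-26.9,-0.6,0.6,0],
])

```text
clock: 9.48
position: [0.4201, -0.0785, 0.3092]
ee_rot: [1.203, 1.01, -0.137]
force: [0.9, 0.7, -3.1]
width: 0.449
```

Emit:
arm_command([
  [30,15.3,13.5,-21.3,-0.6,0.6,0],
  [30,15.5,13.8,-21.0,-0.6,0.6,0],
  [30,15.7,13.9,-20.7,-0.6,0.6,0],
  [30,16.0,14.2,-20.3,-0.6,0.6,0],
  [30,16.1,14.4,-20.1,-0.5,0.5,0],
])

```text
clock: 10.1
position: [0.4508, 0.0529, 0.3291]
ee_rot: [1.157, 1.092, -0.087]
force: [-0.0, 0.2, -2.0]
width: 0.453
```

Emit:
arm_command([
  [30,16.4,14.6,-19.8,-0.6,0.6,0],
  [30,0,0,0,-10,0,0],
  [30,0,0,0,-10,0,0],
  [30,0,0,0,-10,0,0],
  [30,0,0,0,-10,0,0],
])

```text
clock: 10.72
position: [0.4566, 0.0796, 0.3327]
ee_rot: [0.513, 1.015, 0.295]
force: [0.0, -0.1, -1.5]
width: 0.456
```

Run:
```python
from h import *
s,p,r=now();print(p,s["joints"].round(2),s["width"]*91.8,s["force"])
print(r.as_matrix()[:,0], (tilt(40,45,1).inv()*r).as_rotvec(True).round(1))
```

```text
[0.45659952 0.07960172 0.33265852] [ 0.71  0.34 -0.98  2.27 -1.32  0.12  0.97] 41.8389598053216 [ 0.01489566 -0.121742   -1.47846802]
[ 0.50322748  0.46326048 -0.72948737] [-40.3   2.4  -1.2]
```

The outward 45° tilt runs into the limits of joints 5 and 6 here. Pitching through vertical to an inward tilt also stands the barrel up, and with the tool pointing back to the base it keeps clear of the twin.

Run:
```python
from h import *
s,p,r=now()
V=tilt(18,.01,1);T2=tilt(190,45,-1);d=T2.as_matrix()[:,0]
H=np.array([.533,.167,.14])-.159*d;print(H)
for T in(V,T2):print((r.inv()*T).as_rotvec(True).round(0));
print((V.inv()*T2).as_rotvec(True).round(0))
rows(p,r,[(np.array([.53,.15,.36]),V,8),(H,T2,10)],30)
```

```text
[0.64372191 0.18652326 0.25242998]
[ 60.   5. -45.]
[ 66.  30. -85.]
[  8.   3. -45.]
[[30,6.2,9.3,7.0,7.5,0.7,-5.6],[30,5.2,10.6,5.8,7.5,0.6,-5.6],[30,3.9,11.8,4.3,7.5,0.7,-5.7],[30,2.8,12.6,2.8,7.4,0.7,-5.6],[30,1.4,13.0,1.2,7.5,0.7,-5.6]]
[[30,0.2,13.1,-0.6,7.5,0.6,-5.6],[30,-1.1,13.0,-2.3,7.5,0.7,-5.7],[30,-2.3,12.3,-3.9,7.5,0.7,-5.6],[30,10.8,11.9,0.0,0.8,0.3,-4.5],[30,9.7,12.8,-0.1,0.7,0.3,-4.5]]
[[30,8.8,13.5,-0.1,0.8,0.3,-4.5],[30,7.7,14.1,-0.4,0.7,0.3,-4.5],[30,6.5,14.7,-0.5,0.8,0.4,-4.5],[30,5.4,15.1,-0.6,0.7,0.3,-4.5],[30,4.2,15.5,-0.8,0.8,0.3,-4.5]]
[[30,2.9,15.8,-1.1,0.7,0.3,-4.4],[30,1.8,15.9,-1.2,0.8,0.3,-4.5],[30,0.5,16.0,-1.4,0.7,0.3,-4.5]]
end [0.6437 0.1865 0.2524]
```

Emit:
arm_command([
  [30,6.2,9.3,7.0,7.5,0.7,-5.6],
  [30,5.2,10.6,5.8,7.5,0.6,-5.6],
  [30,3.9,11.8,4.3,7.5,0.7,-5.7],
  [30,2.8,12.6,2.8,7.4,0.7,-5.6],
  [30,1.4,13.0,1.2,7.5,0.7,-5.6],
])

```text
clock: 11.35
position: [0.4763, 0.1084, 0.3294]
ee_rot: [0.669, 1.19, -0.078]
force: [0.1, 1.1, -2.8]
width: 0.456
```

Emit:
arm_command([
  [30,0.2,13.1,-0.6,7.5,0.6,-5.6],
  [30,-1.1,13.0,-2.3,7.5,0.7,-5.7],
  [30,-2.3,12.3,-3.9,7.5,0.7,-5.6],
  [30,0,0,0,0,0,0],
])

```text
clock: 11.85
position: [0.4882, 0.1403, 0.3438]
ee_rot: [0.812, 1.308, -0.486]
force: [0.1, 0.5, -1.7]
width: 0.453
```

Run:
```python
from h import *
s,p,r=now();print(s["clock"],p,s["joints"].round(2),s["width"]*91.8,s["force"])
T2=tilt(190,45,-1);d=T2.as_matrix()[:,0]
H=np.array([.533,.167,.14])-.159*d;print((tilt(18,.01,1).inv()*r).as_rotvec(True))
rows(p,r,[(H,T2,10)],30)
```

```text
11.85 [0.48818259 0.14026056 0.34380565] [-0.69  0.25  0.39  2.07 -0.25  0.6  -0.99] 41.6106166636532 [ 0.1408797   0.50072053 -1.7300188 ]
[-2.29326119e+01 -5.78171778e-03  1.47274760e+01]
[[30,12.8,12.0,6.2,3.0,1.1,-5.9],[30,11.4,13.6,5.7,3.0,1.2,-5.8],[30,9.9,14.9,5.2,3.1,1.1,-5.9],[30,8.1,16.1,4.5,3.0,1.1,-5.9],[30,6.4,17.1,3.8,3.0,1.2,-5.8]]
[[30,4.5,17.8,3.0,3.0,1.1,-5.9],[30,2.6,18.3,2.2,3.0,1.1,-5.8],[30,0.7,18.6,1.1,3.0,1.2,-5.9],[30,-1.2,18.6,0.3,3.1,1.1,-5.9],[30,-3.1,18.3,-0.9,3.0,1.1,-5.8]]
end [0.6437 0.1865 0.2525]
```

Emit:
arm_command([
  [30,12.8,12.0,6.2,3.0,1.1,-5.9],
  [30,11.4,13.6,5.7,3.0,1.2,-5.8],
  [30,9.9,14.9,5.2,3.1,1.1,-5.9],
  [30,8.1,16.1,4.5,3.0,1.1,-5.9],
  [30,6.4,17.1,3.8,3.0,1.2,-5.8],
])

```text
clock: 12.48
position: [0.5658, 0.1604, 0.2964]
ee_rot: [0.72, 1.575, -1.054]
force: [0.4, -0.3, -1.6]
width: 0.451
```

Emit:
arm_command([
  [30,4.5,17.8,3.0,3.0,1.1,-5.9],
  [30,2.6,18.3,2.2,3.0,1.1,-5.8],
  [30,0.7,18.6,1.1,3.0,1.2,-5.9],
  [30,-1.2,18.6,0.3,3.1,1.1,-5.9],
  [30,-3.1,18.3,-0.9,3.0,1.1,-5.8],
])

```text
clock: 13.1
position: [0.6438, 0.1828, 0.2502]
ee_rot: [0.561, 1.775, -1.643]
force: [0.5, 0.7, -1.3]
width: 0.457
```

Emit:
arm_command([
  [30,0,0,0,0,0,0],
])

```text
clock: 13.22
position: [0.6437, 0.1824, 0.2482]
ee_rot: [0.56, 1.773, -1.644]
force: [0.1, -1.0, -2.0]
width: 0.454
```

Run:
```python
from h import *
from cell import get_image,pinpoint
s,p,r=now();print(s["clock"],p,s["joints"].round(2),s["width"]*91.8,s["force"])
print("rot",(r.inv()*tilt(190,45,-1)).as_rotvec(True).round(1),"grasp",p+.159*r.as_matrix()[:,0])
fr=[]
for c in("scene","side","wrist"):
    d=get_image(c);np.savez(c+"3.npz",**d,p=p,r=r.as_rotvec());fr.append(d["frame"][:,:,::-1])
    for t in("eyepiece","pocket","tray"):print(c,t,[(np.round(x["point"],4).tolist(),round(x["p"],2)) for x in pinpoint(c,t)[:5]])
    P=wcloud(d,p,r) if c=="wrist" else cloud(d)
    q=P[loc(P,(.533,.167),.09,.11,.19)];print(len(q),np.nanmin(q,0) if len(q) else 0)
a=cv2.resize(fr[0][150:270,330:470],(420,360),interpolation=3);b=cv2.resize(fr[1][90:210,260:400],(420,360),interpolation=3)
cv2.imwrite("pics/c3.png",cv2.resize(np.hstack([a,b]),(800,343)));cv2.imwrite("pics/w3.png",fr[2])
```

```text
13.225 [0.64366917 0.18238832 0.24821011] [-0.56  0.96  0.48  1.25 -0.35  1.82 -1.44] 41.71870319919415 [ 0.07895806 -0.98632009 -2.02411691]
rot [ 0.  -0.3  0.1] grasp [0.53253857 0.1636635  0.13604786]
scene eyepiece [([0.5106, -0.0684, 0.0209], 0.72)]
scene pocket [([0.541, 0.1675, 0.0247], 0.86)]
scene tray [([0.5013, 0.2053, 0.0009], 0.89), ([0.4666, 0.2441, 0.011], 0.32)]
59 [0.58559641 0.21129363 0.15014527]
side eyepiece [([0.3141, -0.1742, 0.0202], 0.7), ([0.5313, 0.1607, 0.1061], 0.68), ([0.4604, -0.0582, 0.0213], 0.63), ([0.5164, -0.072, 0.0214], 0.62)]
side pocket []
side tray [([0.498, 0.2041, -0.0023], 0.66)]
425 [0.50933996 0.08680918 0.11036989]
wrist eyepiece [([0.462, -0.0563, 0.0207], 0.96), ([0.5109, -0.0685, 0.0216], 0.92), ([0.3159, -0.1734, 0.0227], 0.76), ([0.5344, 0.1641, 0.1051], 0.58)]
wrist pocket [([0.5357, 0.1697, 0.0228], 0.95)]
wrist tray [([0.5016, 0.2037, -0.0026], 0.91)]
53179 [0.5200995  0.08753139 0.11000514]
```

View pics/c3.png

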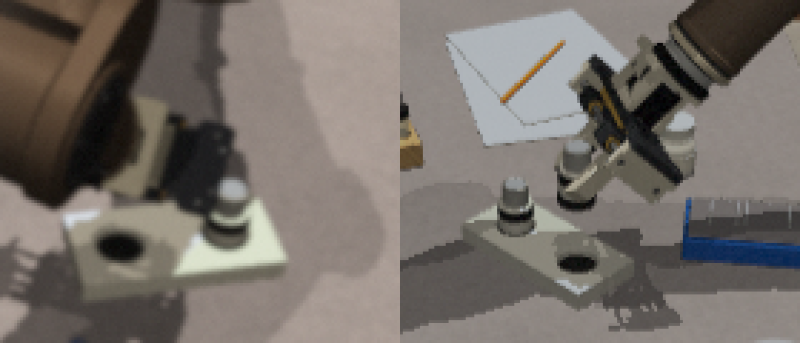

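View pics/w3.png

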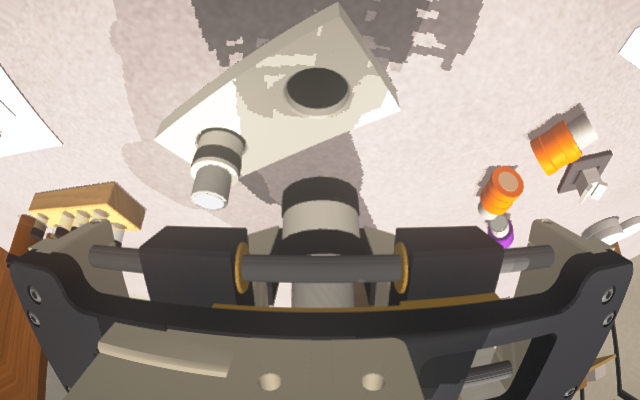

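The crops and wrist view show the held eyepiece upright, eyecup down, at wrist (320,205). The pocket is at (317,89) and the twin, undisturbed, at (215,165). Next I'll fit the pocket rim and the held body in the same wrist picture.

```bash
cat > fit.py <<'E'
from h import *
from scipy.optimize import least_squares
def circ(q,rad=None):
    f=lambda v:np.hypot(q[:,0]-v[0],q[:,1]-v[1])-(rad or v[2])
    return least_squares(f,[*q.mean(0)[:2],.022],loss="soft_l1",f_scale=.001).x
def pocket(d,P,c0=(.534,.167)):
    zt=np.nanmedian(P[loc(P,c0,.06,.015,.03)][:,2])
    hole=(loc(P,c0,.032,-.02,zt-.004)).astype(np.uint8)
    top=loc(P,c0,.045,zt-.003,zt+.003).astype(np.uint8)
    edge=cv2.dilate(hole,np.ones((3,3)))&top
    q=P[edge>0];q=q[np.hypot(q[:,0]-c0[0],q[:,1]-c0[1])<.03]
    return zt,circ(q).round(4),len(q)
def held(P,c0,zl,zh,rl=.03):
    q=P[loc(P,c0,rl,zl,zh)];o=[]
    f=lambda v:np.hypot(q[:,0]-v[0]-v[2]*(q[:,2]-zl),q[:,1]-v[1]-v[3]*(q[:,2]-zl))-.021
    return least_squares(f,[*c0,0,0],loss="soft_l1",f_scale=.001).x.round(4),len(q),np.nanmin(q[:,2])
E
python3 - <<'E'
from fit import *
for c in("wrist","side","scene"):
    d=np.load(c+"3.npz");P=wcloud(d,d["p"],R.from_rotvec(d["r"])) if c=="wrist" else cloud(d)
    print(c,"pocket",pocket(d,P))
    d0=np.load(c+"0.npz") if c!="wrist" else None
    if d0 is not None: print(" before",pocket(d0,cloud(d0)))
    try: print("  held",held(P,(.5325,.1637),.09,.118))
    except Exception as e: print(e)
E
```

```text
wrist pocket (np.float64(0.019139172401466786), array([0.5337, 0.1674, 0.0233]), 180)
  held (array([ 0.5312,  0.1649, -0.058 , -0.0405]), 2381, np.float64(0.09989323993648261))
side pocket (np.float64(0.021350734153797457), array([0.5327, 0.1654, 0.0247]), 44)
 before (np.float64(0.021453462560923175), array([0.533 , 0.1653, 0.0249]), 45)
  held (array([ 0.5322,  0.1677, -0.0102, -0.1237]), 49, np.float64(0.10176047194432414))
scene pocket (np.float64(0.021008510921362578), array([0.5352, 0.1679, 0.0245]), 59)
 before (np.float64(0.02102849851819999), array([0.535 , 0.1679, 0.0244]), 57)
  held (array([ 0.5231,  0.1721,  0.7997, -0.9296]), 6, np.float64(0.09757590387377102))
```

Run:
```python
from fit import *
d=np.load("wrist3.npz");P=wcloud(d,d["p"],R.from_rotvec(d["r"]))
def band(c0,zl,zh,lat=.016):
    m=loc(P,c0,.03,zl,zh);q=P[m];t=np.array(d["p"])[:2]-c0;t/=np.hypot(*t);n=np.array([-t[1],t[0]])
    q=q[np.abs((q[:,:2]-c0)@n)<lat]
    f=lambda v:np.hypot(q[:,0]-v[0]-v[2]*(q[:,2]-zl),q[:,1]-v[1]-v[3]*(q[:,2]-zl))-.021
    return least_squares(f,[*c0,0,0],loss="soft_l1",f_scale=.0007).x.round(4),len(q),q[:,2].min().round(4),q[:,2].max().round(4)
print("held",band(np.array([.5325,.164]),.095,.138))
print("held lo",band(np.array([.5325,.164]),.095,.112));
c=2*np.array([.5,.2045])-[.5337,.1674];print(c)
print("twin",band(c,.026,.049))
# image of silhouette edges, side
d=np.load("side3.npz");f=d["frame"][:,:,::-1]
P=cloud(d);v,u=np.where(loc(P,(.5325,.165),.028,.098,.175));print(u.min(),u.max(),v.min(),v.max())
cv2.imwrite("pics/s3.png",cv2.resize(f[130:200,290:350],None,fx=9,fy=9,interpolation=2)[:600])
```

```text
held (array([ 0.5299,  0.1645,  0.0112, -0.0264]), 4525, np.float64(0.0999), np.float64(0.138))
held lo (array([0.5303, 0.1643, 0.0082, 0.0053]), 1225, np.float64(0.0999), np.float64(0.112))
[0.4663 0.2416]
twin (array([ 0.4639,  0.241 ,  0.0288, -0.0088]), 911, np.float64(0.026), np.float64(0.049))
315 328 137 163
```

View pics/s3.png

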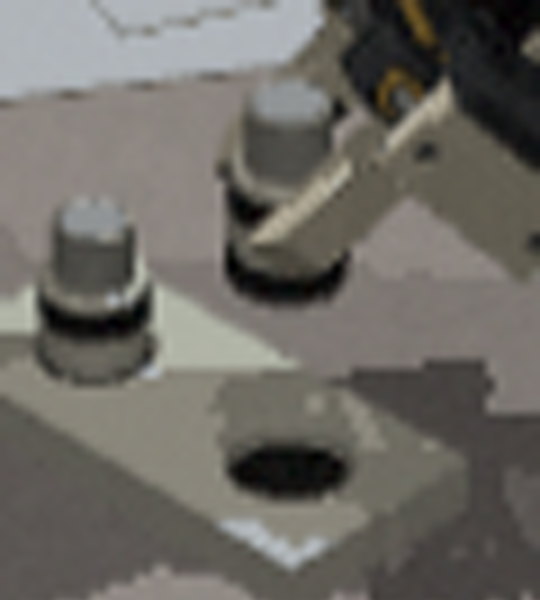

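The held eyepiece's axis looks parallel to the twin's: held body at (260,190), pocket at (290,470). I'll correct by about (+1.6, +3.3) mm and go down to just above the mouth.

Run:
```python
from h import *
s,p,r=now()
T=tilt(190,45,-1);t=p+[.0016,.0033,-.064]
rows(p,r,[(t,T,5)],30)
print("1mm world x,y,z in tool:",T.inv().apply(np.eye(3)).round(2))
```

```text
[[30,8.7,9.4,-0.6,-0.0,-0.0,0.0],[30,8.8,9.3,-0.6,-0.1,-0.0,0.0],[30,8.7,9.4,-0.6,0.0,-0.1,0.0],[30,8.7,9.4,-0.6,-0.0,0.0,0.1],[30,8.8,9.3,-0.6,-0.0,0.0,-0.0]]
end [0.6444 0.1875 0.1874]
1mm world x,y,z in tool: [[-0.7   0.7   0.17]
 [-0.12  0.12 -0.98]
 [-0.71 -0.71  0.  ]]
```

Emit:
arm_command([
  [30,8.7,9.4,-0.6,0,0,0],
  [30,8.7,9.4,-0.6,0,0,0],
  [30,8.7,9.4,-0.6,0,0,0],
  [30,8.7,9.4,-0.6,0,0,0],
  [30,8.7,9.4,-0.6,0,0,0],
])

```text
clock: 14.45
position: [0.6447, 0.1874, 0.186]
ee_rot: [0.558, 1.767, -1.648]
force: [-0.2, 0.4, -1.3]
width: 0.455
```

Emit:
arm_command([
  [30,0,0,0,0,0,0],
  [30,0,0,0,0,0,0],
  [30,0,0,0,0,0,0],
])

```text
clock: 14.82
position: [0.645, 0.1873, 0.1877]
ee_rot: [0.559, 1.766, -1.647]
force: [1.0, -0.2, -1.6]
width: 0.457
```

```bash
cat > look.py <<'E'
from fit import *
from cell import get_image,pinpoint
import sys
n=sys.argv[1]
s,p,r=now();print(s["clock"],p.round(4),s["width"]*91.8,s["force"].round(1))
print("rot",(r.inv()*tilt(190,45,-1)).as_rotvec(True).round(2),"grasp",p+.159*r.as_matrix()[:,0])
d=get_image("wrist");np.savez(f"wrist{n}.npz",**d,p=p,r=r.as_rotvec())
P=wcloud(d,p,r);zt,c,k=pocket(d,P);print("pocket",zt,c,k)
g=(p+.159*r.as_matrix()[:,0])[:2]
q=P[loc(P,g,.03,zt+.003,.07)];t=p[:2]-g;t/=np.hypot(*t);nn=np.array([-t[1],t[0]])
q=q[np.abs((q[:,:2]-g)@nn)<.016];print("held",circ(q,.021)[:2].round(4),len(q),q[:,2].min() if len(q) else 0)
for t in("eyepiece","pocket"):print(t,[(np.round(x["point"],4).tolist(),round(x["p"],2)) for x in pinpoint("wrist",t) if abs(x["point"][1]-.167)<.03])
for c in("side","scene"):
    d2=get_image(c)
    for t in("eyepiece","pocket"):print(c,t,[(np.round(x["point"],4).tolist(),round(x["p"],2)) for x in pinpoint(c,t) if abs(x["point"][1]-.167)<.03])
cv2.imwrite(f"pics/w{n}.png",cv2.resize(d["frame"][20:260,180:460,::-1],(700,600),interpolation=3))
print(now()[1].round(4))
E
python3 look.py 4
```

```text
14.825 [0.645  0.1873 0.1877] 41.95015754739008 [ 1.  -0.2 -1.6]
rot [-0.17 -0.1   0.06] grasp [0.53407452 0.1680149  0.07540061]
pocket 0.022658839668985242 [0.534  0.1686 0.0232] 150
held [0.5315 0.1681] 3497 0.039797630958888164
eyepiece [([0.5339, 0.1679, 0.0399], 0.64)]
pocket [([0.5366, 0.1697, 0.0237], 0.84)]
side eyepiece [([0.5302, 0.1663, 0.0393], 0.76)]
side pocket [([0.5333, 0.1711, 0.0222], 0.97)]
scene eyepiece []
scene pocket [([0.5374, 0.1672, 0.0247], 0.81)]
[0.6448 0.1873 0.1871]
```

View pics/w4.png

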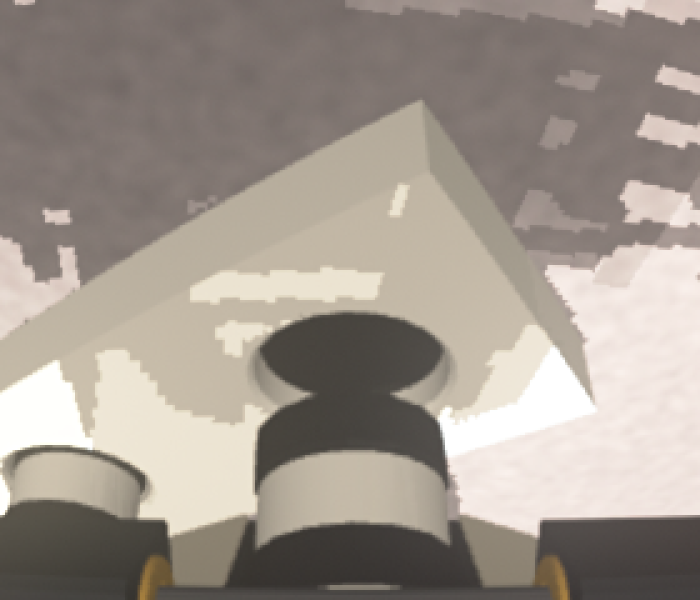

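Laterally the eyepiece (crop 350,388) lines up with the pocket (351,355). The offset along x is uncertain by 1–2 mm, so I'll check it by ray intersection on the saved picture.

Run:
```python
from fit import *
d=np.load("wrist4.npz");p=d["p"];r=R.from_rotvec(d["r"]);K=d["K"];M=d["tool_from_camera"]
def ray(u,v,z):
    x=(u-K[0,2])/K[0,0];y=(v-K[1,2])/K[1,1];th=np.hypot(x,y);k=np.sin(th)/th
    o=r.apply(M[:3,3])+p;w=r.apply(M[:3,:3]@np.array([x*k,y*k,np.cos(th)]));return (o+w*(z-o[2])/w[2]).round(4)
print("eyecup near edge",ray(320,175.2,.0396),"pocket near rim",ray(320.4,144.8,.0222))
P=wcloud(d,p,r)
pk=np.array([.534,.1686]);ax=np.array([np.cos(np.radians(132.8)),np.sin(np.radians(132.8))]);c=pk+.1*ax
q=P[loc(P,c,.03,.028,.05)];print("twin exp",c,"fit",circ(q,.021)[:2],len(q))
g=np.array([.534,.168]);q=P[loc(P,g,.03,.041,.065)];o=q[:,:2]-g;print("front x",[np.median(q[(abs(o[:,1]-.02*0)<.004)&(q[:,2]>a)&(q[:,2]<a+.004),0]).round(4) for a in(.041,.045,.049,.053)])
```

```text
eyecup near edge [0.5528 0.1719 0.0396] pocket near rim [0.5554 0.1721 0.0222]
twin exp [0.46605587 0.24197299] fit [0.46363599 0.2419493 ] 833
front x [np.float64(0.5528), np.float64(0.5528), np.float64(0.5526), np.float64(0.5521)]
```

Shift about +1.2 mm in x and +0.4 in y, and go down to just above the mouth.

Emit:
arm_command([
  [30,1.8,3.0,-0.2,0,0,0],
  [30,2.4,2.6,0,0,0,0],
  [30,2.4,2.6,0,0,0,0],
  [30,2.4,2.6,0,0,0,0],
  [30,0,0,0,0,0,0],
])

```text
clock: 15.9
position: [0.6458, 0.1877, 0.1726]
ee_rot: [0.558, 1.767, -1.648]
force: [0.1, 0.1, -1.4]
width: 0.454
```

Emit:
arm_command([
  [30,0.7,0.7,0,0,0,0],
  [30,0.7,0.7,0,0,0,0],
  [30,0.7,0.7,0,0,0,0],
  [30,0.7,0.7,0,0,0,0],
  [30,0,0,0,0,0,0],
])

```text
clock: 16.52
position: [0.6459, 0.1877, 0.169]
ee_rot: [0.558, 1.767, -1.648]
force: [-0.2, -0.6, -2.4]
width: 0.451
```

Emit:
arm_command([
  [30,0.7,0.7,0,0,0,0],
  [30,0.7,0.7,0,0,0,0],
  [30,0,0,0,0,0,0],
])

```text
clock: 16.9
position: [0.6459, 0.1877, 0.167]
ee_rot: [0.558, 1.767, -1.648]
force: [0.0, 0.0, -1.2]
width: 0.455
```

The bottom is now about 2 mm below the mouth with no contact force, so it is entering the pocket. Continuing in fine steps.

Emit:
arm_command([
  [30,0.7,0.7,0,0,0,0],
  [30,0,0,0,0,0,0],
  [30,0.7,0.7,0,0,0,0],
  [30,0,0,0,0,0,0],
])

```text
clock: 17.4
position: [0.6459, 0.1878, 0.1651]
ee_rot: [0.558, 1.767, -1.648]
force: [-0.2, -0.1, -2.0]
width: 0.453
```

Emit:
arm_command([
  [30,0.7,0.7,0,0,0,0],
  [30,0,0,0,0,0,0],
])

```text
clock: 17.65
position: [0.6459, 0.1877, 0.1641]
ee_rot: [0.558, 1.767, -1.648]
force: [0.0, 0.0, -1.2]
width: 0.452
```

Emit:
arm_command([
  [30,0.7,0.7,0,0,0,0],
  [30,0,0,0,0,0,0],
])

```text
clock: 17.9
position: [0.6459, 0.1877, 0.1631]
ee_rot: [0.558, 1.767, -1.648]
force: [0.3, 0.1, -0.9]
width: 0.457
```

Emit:
arm_command([
  [30,0.5,0.5,0,0,0,0],
  [30,0,0,0,0,0,0],
])

```text
clock: 18.15
position: [0.6459, 0.1878, 0.1624]
ee_rot: [0.558, 1.767, -1.647]
force: [0.3, -0.3, -1.1]
width: 0.453
```

Emit:
arm_command([
  [30,0.5,0.5,0,0,0,0],
  [30,0,0,0,0,0,0],
])

```text
clock: 18.4
position: [0.6459, 0.1877, 0.1617]
ee_rot: [0.558, 1.767, -1.648]
force: [0.6, -0.6, -2.0]
width: 0.451
```

Emit:
arm_command([
  [30,0.5,0.5,0,0,0,0],
  [30,0,0,0,0,0,0],
])

```text
clock: 18.65
position: [0.6459, 0.1877, 0.1614]
ee_rot: [0.558, 1.767, -1.648]
force: [-1.3, -0.1, 3.1]
width: 0.452
```

Emit:
arm_command([
  [30,0.5,0.5,0,0,0,0],
  [30,0,0,0,0,0,0],
])

```text
clock: 18.9
position: [0.6459, 0.1877, 0.1613]
ee_rot: [0.558, 1.767, -1.648]
force: [-0.9, 1.1, 7.2]
width: 0.452
```

Contact: force went from -1.6 to +7 N at about 8.5 mm below the mouth, which is in the pad range. Easing off slightly, then holding.

Emit:
arm_command([
  [30,-0.3,-0.3,0,0,0,0],
  [30,0,0,0,0,0,0],
  [30,0,0,0,0,0,0],
])

```text
clock: 19.27
position: [0.6459, 0.1877, 0.1614]
ee_rot: [0.558, 1.767, -1.648]
force: [-0.7, -0.4, 7.0]
width: 0.456
```

```bash
python3 look.py 5
```

```text
19.275 [0.6459 0.1877 0.1614] 41.84160910855798 [-0.7 -0.4  7. ]
rot [-0.17 -0.11  0.13] grasp [0.53490175 0.16847065 0.04919066]
pocket 0.02269934142360383 [0.5367 0.1691 0.0218] 66
held [0.5322 0.1683] 4299 0.025700770387600658
eyepiece [([0.536, 0.1651, 0.0124], 0.97)]
pocket []
side eyepiece [([0.5326, 0.1664, 0.0138], 0.65)]
side pocket [([0.534, 0.1676, 0.0223], 0.93)]
scene eyepiece []
scene pocket [([0.539, 0.1695, 0.0235], 0.64)]
[0.6459 0.1877 0.1614]
```

View pics/w5.png

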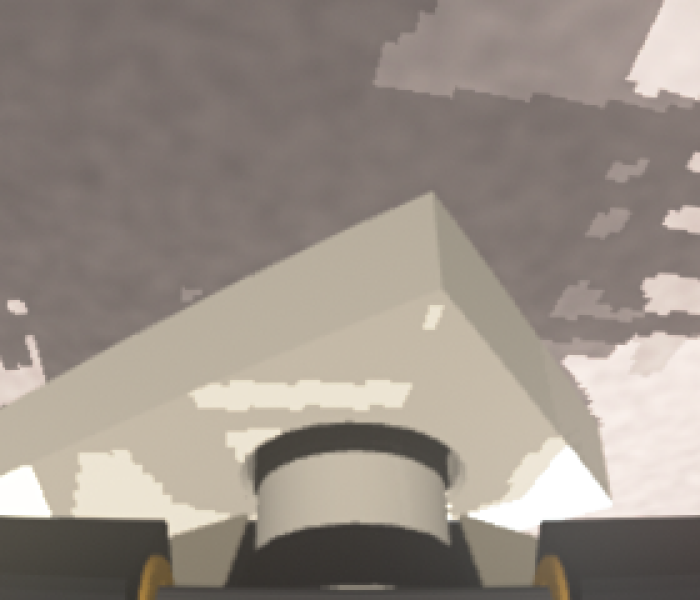

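The eyecup sits inside the pocket mouth, rim arc at (350,425), and the force is steady at about 7 N. Unloading a little, then opening gently.

Emit:
arm_command([
  [30,-0.2,-0.2,0,0,0,0],
  [30,0,0,0,0,0,0],
  [30,0,0,0,0,0,0],
], newtons=8)

```text
clock: 20.1
position: [0.6459, 0.1879, 0.1611]
ee_rot: [0.558, 1.767, -1.647]
force: [0.1, 1.6, 3.7]
width: 0.458
```

Emit:
arm_command([
  [43,0,0,0,0,0,0],
  [46,0,0,0,0,0,0],
  [50,0,0,0,0,0,0],
  [56,0,0,0,0,0,0],
  [62,0,0,0,0,0,0],
])

```text
clock: 20.72
position: [0.6459, 0.1877, 0.161]
ee_rot: [0.558, 1.767, -1.648]
force: [0.1, 0.7, -0.5]
width: 0.657
```

Emit:
arm_command([
  [62,0,0,0,0,0,0],
  [62,0,0,0,0,0,0],
])

```text
clock: 20.98
position: [0.6459, 0.1877, 0.1611]
ee_rot: [0.559, 1.767, -1.647]
force: [0.4, -0.9, -0.7]
width: 0.674
```

Emit:
arm_command([
  [62,-8,0,0,0,0,0],
  [62,-15,0,0,0,0,0],
  [62,-25,0,0,0,0,0],
  [62,-30,0,0,0,0,0],
  [62,-30,0,0,0,0,0],
])

```text
clock: 21.6
position: [0.722, 0.201, 0.2385]
ee_rot: [0.558, 1.766, -1.647]
force: [0.1, -0.2, 0.4]
width: 0.674
```

Emit:
arm_command([
  [62,-20,-20,0,0,0,0],
  [62,-10,-10,0,0,0,0],
  [62,0,0,0,0,0,0],
  [62,0,0,0,0,0,0],
])

```text
clock: 22.1
position: [0.7193, 0.199, 0.2768]
ee_rot: [0.56, 1.766, -1.649]
force: [-0.2, -0.9, -0.1]
width: 0.675
```

Run:
```python
from fit import *
from cell import get_image,pinpoint
s,p,r=now();print(s["clock"],p.round(4),s["force"].round(1))
fr=[]
for c in("scene","side","wrist"):
    d=get_image(c);fr.append(d["frame"][:,:,::-1])
    for t in("eyepiece","pocket","dish","jar","forceps"):
        print(c,t,[(np.round(x["point"],3).tolist(),round(x["p"],2)) for x in pinpoint(c,t)[:5] if t!="eyepiece" or x["point"][1]>.1][:2])
    if c!="wrist":
        d0=np.load(c+"0.npz");P,P0=cloud(d),cloud(d0)
        m=loc(P,(.5335,.167),.03,.03,.06);q=P[m]
        print(c,"body fit",held(P,(.5335,.167),.026,.056),"barrel top",np.nanmax(P[loc(P,(.5335,.167),.03,.03,.12)][:,2]))
        print(" twin fit",held(P,(.466,.241),.026,.05),"before",held(P0,(.466,.241),.026,.05))
a=cv2.resize(fr[0][190:330,330:460],(390,420),interpolation=3);b=cv2.resize(fr[1][120:260,270:430],(400,420),interpolation=3)
cv2.imwrite("pics/end.png",np.hstack([a,b]))
```

```text
22.1 [0.7193 0.199  0.2768] [-0.2 -0.9 -0.1]
scene eyepiece [([0.537, 0.164, 0.01], 0.67)]
scene pocket [([0.54, 0.168, 0.026], 0.79)]
scene dish [([0.731, -0.012, -0.002], 0.97), ([0.499, 0.202, 0.004], 0.44)]
scene jar [([0.663, 0.393, -0.004], 0.97)]
scene forceps [([0.692, -0.388, -0.006], 0.46)]
scene body fit (array([0.533 , 0.1671, 0.0315, 0.0842]), 50, np.float64(0.026382734249034256)) barrel top 0.044786579350580724
 twin fit (array([0.4642, 0.2401, 0.0374, 0.002 ]), 99, np.float64(0.026174844550051368)) before (array([ 0.4638,  0.2405,  0.0485, -0.0072]), 107, np.float64(0.026063507665670782))
side eyepiece [([0.532, 0.167, 0.014], 0.51)]
side pocket [([0.531, 0.168, 0.022], 0.58), ([0.698, -0.381, -0.001], 0.5)]
side dish [([0.73, -0.013, 0.003], 0.79)]
side jar [([0.668, 0.39, 0.002], 0.68)]
side forceps [([0.699, -0.382, 0.003], 0.77)]
side body fit (array([ 0.5345,  0.1702, -0.0389, -0.0277]), 105, np.float64(0.026149915651762168)) barrel top 0.08437826830061534
 twin fit (array([ 0.4656,  0.242 , -0.017 , -0.026 ]), 80, np.float64(0.026006799001395464)) before (array([ 0.4651,  0.2435,  0.0195, -0.0658]), 77, np.float64(0.026022695425146458))
wrist eyepiece [([0.536, 0.167, 0.017], 0.95)]
wrist pocket []
wrist dish [([0.735, -0.016, 0.002], 0.96)]
wrist jar [([0.463, 0.241, 0.009], 0.47)]
wrist forceps []
```

View pics/end.png

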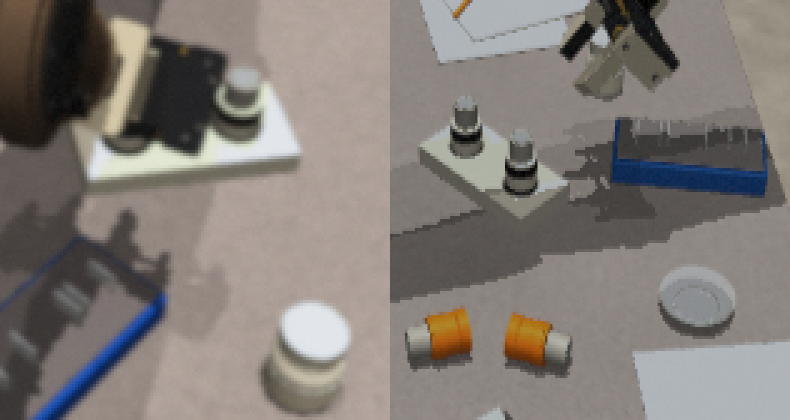

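The final crops show the eyepiece at (520,165) standing upright beside its twin at (465,130), and the gripper well clear. Handing in.

```bash
python3 -c "
from cell import arm
print(arm.sign_off())"
```

```text
the job is handed in; nothing more can be done
None
```

The eyepiece is standing upright, eyecup down, in the free pocket, and I handed the job in at about 22 s of the 48 s allowed. The sign-off reports no verdict.

**What I did:** I gripped the body in the V rest with the tool tilted 45°. I pitched the eyepiece barrel-up over the pocket and lowered it in 0.7 to 1 mm steps. It met the pad about 8.5 mm below the pocket mouth, and the upward force rose to about 7 N. I eased that to about 4 N, then opened the fingers and backed away.

**Last checks:**
- **Position:** the networks and the side-camera fit put the eyepiece within about 3–4 mm of the pocket centre. They scatter by a few mm, as much as the limit itself, and the pocket is only 2 mm wider than the eyepiece on each side.
- **Upright:** it looks parallel to the twin in the side view.
- **Other things:** the twin's fitted position moved by no more than 1.6 mm, which is measurement noise. The dish, jar and forceps were in the last pictures, but I never measured their start positions. I only know the arm showed no contact force near them.

**What disagreed or failed:**
- **Tilt fits:** the depth fits of the eyepiece's tilt were too noisy to confirm 0.06 rad. They read up to 0.09 rad on few points; the same fits on the untouched twin read 0.03–0.07. I relied on the pictures and on the flat pad.
- **Joint limits:** the arm hit joint limits twice on the way. I chose other orientations without touching anything.

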